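# Squeeze a stiff lunchbox latch shut with a one-hand ratchet clamp, then free it

### The arm

A 6-joint arm with a two-finger parallel gripper is mounted at the origin on the work surface. World frame = base frame: x ahead of the robot, y to its left, z up, the work surface at z = 0. Lengths are in m, angles in degrees, forces in N, time in s.
With the tool pointing down it reaches from about 0.25 to 0.725 m from the base axis. Payload 9.7 kg.
Tool frame: the origin (TCP) lies at the very end of the fingers, on their centre line; the grasp point (between the pads) lies 19 mm behind it (bot.grip_point_offset is the z of the grasp point in the tool frame, in m); z points along the fingers, x is the direction in which the jaws open and shut, and the axes are right-handed (so a half turn about z gives the same grasp; the last joint's range is limited). The gripper opens to 85 mm and grips with 20 to 120 N. Pads are 22 mm wide; open, the fingers measure 114 mm over their backs; the gripper's body (76 mm by 85 mm) begins 54 mm behind the grasp point. The pads swing forward as they close: fully open they stand 13 mm farther back than shut.
Start: joints at [-66.349, 4.979, 10.078, 95.1, 0, 90], TCP at [0.221, -0.504, 0.231] pointing down, gripper open.
Joint ranges: [-179.16, 179.16], [-48.56, 103.87], [-65.8, 70.77], [-126.05, 130.52], [-82.76, 87.17], [-180, 180]. Speed limits (degrees/s): [127.2, 127.2, 147.25, 180, 180, 180].

### API

Orientations are given as [roll, pitch, yaw] about the fixed x, y, z axes, in that order (R = Rz(yaw) Ry(pitch) Rx(roll)).
In Python, from workcell import get_obs, viewer, job_done, bot gives the robot as it stands.
- The arm moves only by the shell command python3 -m handwheel 'ROWS' [FORCE]. ROWS is JSON, a list of rows, each a list of 5 numbers: the closure, from 0 (fully open) to 1 (shut), then the shift along the world's x, y, z in m, then the turn about the world's z in degrees. A call has 1 to 5 rows; each row is the pose to reach, as a shift and turn from the pose measured when the call began; what a row does not reach only later rows make up. A row lasts 1/10 s, in which the tool goes at most 50 mm and 8.59 degrees, less where a joint would pass 70% of its speed; a pose out of reach is approached as far as the arm can. A call with a gripper value outside its range is refused whole. The fingers move at their own pace and stop on an object; FORCE is the grip in N (left out, the last holds). Time passes only in rows, so rows that repeat a pose let the fingers close. It gives the time, the measured TCP pose, the force and the opening at its end, in the units of the state.
- get_obs(): the state, without advancing time (a new reading comes with each control period).
- viewer.camera(name): name is "scene" or "top" or "wrist"; returns a dict with "color" (420x560x3 uint8, blue, green, red), "K" (3x3 intrinsics, pixels), "origin" and "orientation" of the camera in the world. Camera axes: x right, y down, z forward; pixel columns grow to the right and rows downward; lengths in m; the calibration is good to about 2 mm. The wrist camera is an equidistant fisheye: a pixel r from the principal point sees the ray r / f radians off the axis. A picture is of the moment at which its call begins. There is no depth.
- job_done(): hands the job in, once; it reports no verdict.
The state is a dict: "time": time; "q": joint angles; "qd": joint speeds; "joint_efforts": joint torques, N m; "ee_pos": TCP position; "tcp_rot": TCP orientation; "wrist_force": force on the tool from outside, world axes, zero at the start; "torque": the same for the moment, N m; "opening": finger opening in m.
Only numpy, scipy, OpenCV 4.12 (cv2) and the standard library are available. Lean on these libraries where they do the work, as an engineer would, in place of code of your own. Each camera call takes 0.05 s, during which the arm holds its last target.

### The job

One latch flap of the lunchbox in the one-hand clamp is too stiff to shut by hand. Pump the clamp's orange trigger until the jaw has pressed that yellow flap flat shut against the box, then press the green release tab so that the jaw springs all the way back and leaves the lunchbox free between the jaws. Do not touch the flap or the jaw yourself, and leave the bowl, bottle and fork where they are.

Things in the scene. Friction and masses are not known exactly. Their poses are not given: they have to be found in the camera images.
- clamp: One-hand ratchet clamp on a board 110 mm (x) by 470 mm (y) by 10 mm, fixed in use, all below 125 mm. Origin on the island top, on the centre line, 20 mm from the board's middle. Its +y is the way the jaw advances; in that order: trigger handle (y -175 mm), trigger pivot (y -105, 92 mm up), release tab (y -60), orange moving jaw, lunchbox, grey fixed jaw (inner face y 225).
- trigger_pad (a point): Centre of the top face of the black pad (36 by 36 mm) on the end of the orange trigger, 75 mm from its pivot; moves with it. At rest 122 mm above the island; a full stroke takes it down 41 mm in an arc (under 8 mm along y). Press from above with closed fingers (5 to 15 N, more when the jaw is tight), then come back up: a spring lifts it again.
- trigger (a joint): Trigger angle in rad: 0 at rest (up), 0.56 fully pressed. Each full stroke (past about 0.5) advances the jaw by one 10 mm tooth; let it rise right back to 0 before the next stroke, for only then does the pawl take the next tooth. Once the flap is shut the jaw is tight and the trigger stops short.
- release_tab (a point): Centre of the top face of the green release tab (36 mm along the clamp's x, 26 mm along y), 80 mm above the island; moves with it. Pressed down 12 mm to its stop (4 to 10 N; it swings 9 mm towards the trigger) it lifts the holding pawl; with the trigger up the jaw then springs back within about 0.5 s: hold it down until then. It springs up by itself and bobs with each click.
- release (a joint): Release tab angle in rad: 0 at rest (holding), 0.34 fully pressed (jaw free above about 0.2).
- jaw (a joint): How far the moving jaw has advanced, in m: 0 fully back, about 0.051 when it presses the flap flat against the box; starts at 0, 0.0095 or 0.0195 or thereabouts. The ratchet holds it at steps of 10 mm; after the last click it rests 1 to 2 mm off the shut flap.
- jaw_plate: The orange moving jaw's plate, 80 mm wide, 12 mm thick, 16 to 78 mm above the island, faced with black rubber. Origin coincides with the clamp's origin when the jaw is fully back and travels with the jaw along the clamp's +y. Not to be touched by the robot.
- flap (a joint): Opening of the yellow latch flap in rad: 0 flat shut against the box, positive standing off; starts at 0.45 to 0.75. Stiff hinge: it stays where it is left.
- flap_face: The yellow latch flap, 70 mm wide, 36 mm long, 6 mm thick, hinged at its top edge on the side of the lunchbox that faces the moving jaw. Origin at the middle of the hinge line, 68 mm above the island. Not to be touched by the robot.
- lunchbox_center (a point): Centre (half-way up) of the lunchbox: blue square box with white lid, 112 mm square (124 mm over the shut flaps) and 66 mm high, loose on the clamp's base board between the jaws, 1 to 3 mm from the fixed jaw.
- bowl: Bystander: white ceramic bowl, 136 mm across and 58 mm high; origin under its centre.
- bottle_center (a point): Bystander: steel bottle with a flip lever cap, 68 mm in diameter and 206 mm high; point on its axis 100 mm up.
- fork: Bystander: bamboo fork lying flat, 180 mm long, 6 mm thick; origin under its middle, tines to its +y.
Things that resemble listed ones, but are neither listed nor needed, are in the scene too. Leave any pink look-alike of the part that bears flap alone.

How it is judged:
By the outcome, as a careful person would: the job done as asked, in the order asked, and still so for the second after the job is handed in, with the robot touching nothing.
It also fails if it takes over 54 s, if anything falls off the work surface, if the arm or the gripper's body presses on something with over 40 N, if the wrist force passes 120 N, or if a joint passes its speed limit or range.

## Working session

There is one attempt and no reset: what is moved stays moved. The work goes in short steps, Python scripts to look and compute and a shell command to move; the robot and the scene stay as the last step left them, time stands still between calls to the robot, and variables do not carry over. Pictures are saved under pics/ and viewed, and the job is handed in when it is done.

```bash
mkdir -p pics; ls
python3 - <<'E'
from workcell import get_obs, viewer, bot
import cv2,pickle
o=get_obs(); print(o['time'],o['ee_pos'],o['tcp_rot'],o['opening'])
for n in ('scene','top'):
    c=viewer.camera(n); cv2.imwrite(f'pics/{n}0.png',c['color']); pickle.dump(c,open(f'{n}.pkl','wb')); print(n,c['K'],c['origin'],c['orientation'])
E
```

```text
pics
0.0 [ 0.22054824 -0.5036037   0.23059927] [ 1.79999486e+02  7.44534358e-02 -6.63466138e+01] 0.08495560430880315
scene [[544.46671125   0.         274.26937184]
 [  0.         544.46671125 207.98350934]
 [  0.           0.           1.        ]] [1.47475305 0.82204221 1.02347469] [-128.6152775    -0.53076271  125.81965501]
top [[503.54848397   0.         275.25564739]
 [  0.         503.54848397 211.49328442]
 [  0.           0.           1.        ]] [0.33079819 0.13803572 1.38733391] [-172.20982605   -1.50778867  -89.07118632]
```

View pics/scene0.png

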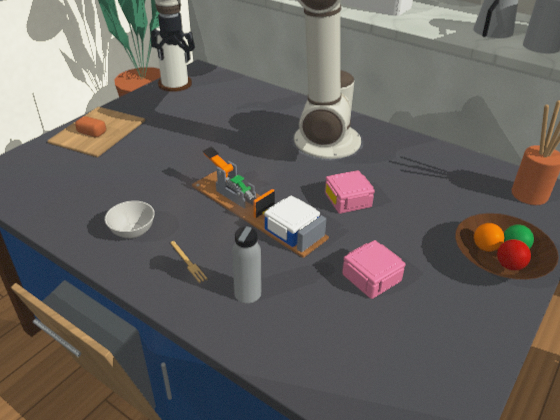

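View pics/top0.png

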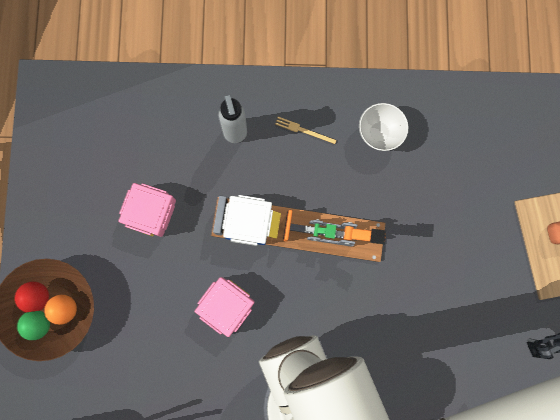

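The clamp runs along image columns 212–385 at rows 195–260 in the top view. Its trigger is at about (358,234) and the green tab at about (325,231). The two pink boxes at (147,210) and (225,307) are look-alikes outside the clamp. I'll enlarge both views.

Run:
```python
import cv2
a=cv2.imread('pics/top0.png')[185:270,205:395]; cv2.imwrite('pics/top0z.png',cv2.resize(a,None,fx=4.2,fy=4.2,interpolation=cv2.INTER_CUBIC))
a=cv2.imread('pics/scene0.png')[140:255,190:335]; cv2.imwrite('pics/scene0z.png',cv2.resize(a,None,fx=5,fy=5,interpolation=cv2.INTER_CUBIC))
```

```text
(no output)
```

View pics/top0z.png

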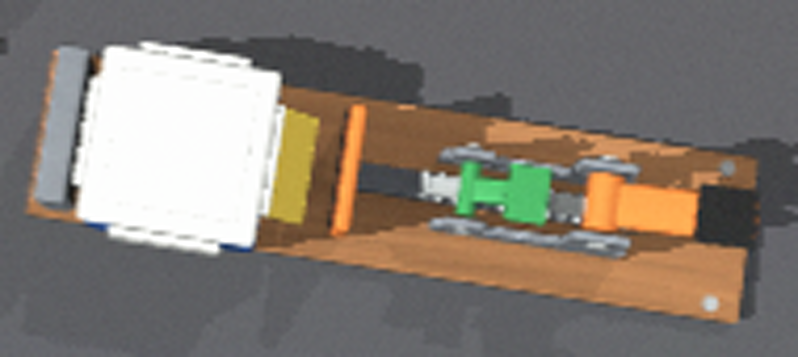

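View pics/scene0z.png

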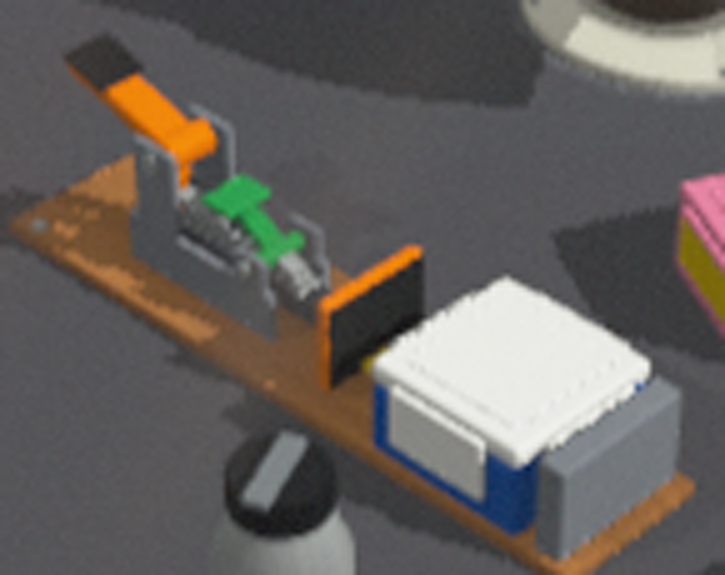

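```bash
cat > h.py <<'E'
import pickle,numpy as np
from scipy.spatial.transform import Rotation as R
C={n:pickle.load(open(f'{n}.pkl','rb')) for n in('top','scene')}
def ray(n,p):
    c=C[n]; return np.array(c['origin']),R.from_euler('xyz',c['orientation'],degrees=True).as_matrix()@np.linalg.inv(c['K'])@np.array([p[0],p[1],1.])
def atz(n,p,z):
    o,d=ray(n,p); return o+d*(z-o[2])/d[2]
def proj(n,X):
    c=C[n]; v=c['K']@R.from_euler('xyz',c['orientation'],degrees=True).as_matrix().T@(np.array(X)-c['origin']); return v[:2]/v[2]
tz=lambda u,v:(205+(u+.5)/4.2-.5,185+(v+.5)/4.2-.5)
sz=lambda u,v:(190+(u+.5)/5-.5,140+(v+.5)/5-.5)
E
python3 - <<'E'
from h import *
np.set_printoptions(precision=4,suppress=True)
P=atz('top',tz(727,215),.122);print('pad',P,atz('scene',sz(105,62),.122))
T=atz('top',tz(528,193),.08);print('tab',T,atz('scene',sz(238,194),.08))
cs=[atz('top',tz(*p),.01) for p in[(27,212),(757,157),(738,322)]];print(cs)
print('board short',np.linalg.norm(cs[1]-cs[2]),'long',np.linalg.norm(cs[0]-cs[2]))
d=cs[0]-cs[2];yaw=np.degrees(np.arctan2(d[1],d[0]));print('dir',yaw)
d=T-P;print(np.degrees(np.arctan2(d[1],d[0])),np.linalg.norm(d[:2]))
J=[atz('top',tz(*p),.078) for p in[(357,105),(342,235)]];print('jaw',J,(J[0]+J[1])/2)
u=np.array([np.cos(np.radians(yaw)),np.sin(np.radians(yaw))]);print('jaw y rel tab',((J[0]+J[1])/2-T)[:2]@u)
E
```

```text
pad [ 0.4474 -0.1531  0.122 ] [ 0.4487 -0.1469  0.122 ]
tab [ 0.4627 -0.0384  0.08  ] [ 0.463  -0.0335  0.08  ]
[array([0.4512, 0.2794, 0.01  ]), array([ 0.4965, -0.1993,  0.01  ]), array([ 0.3879, -0.1853,  0.01  ])]
board short 0.10950602259594383 long 0.4690413730266454
dir 82.23793513540639
82.40538066384832 0.11580263567049832
jaw [array([0.5162, 0.0688, 0.078 ]), array([0.4346, 0.0771, 0.078 ])] [0.4754 0.073  0.078 ]
jaw y rel tab 0.11200499441026476
```

```bash
python3 -m handwheel '[[1,0.027,0.042,0,8.5],[1,0.054,0.083,0,17],[1,0.081,0.125,0,25.5],[1,0.108,0.167,0,34],[1,0.135,0.208,0,42.5]]' 40
```

```text
time: 0.6
ee_pos: [0.3561, -0.2938, 0.2304]
tcp_rot: [-180.0, 0.1, -23.5]
wrist_force: [0.6, -1.0, -0.1]
opening: 0.0122
```

```bash
python3 -m handwheel '[[1,0.025,0.039,0,6],[1,0.050,0.078,-0.01,12],[1,0.075,0.117,-0.025,15.8],[1,0.092,0.144,-0.06,15.8],[1,0.092,0.144,-0.072,15.8]]'
python3 - <<'E'
from workcell import get_obs, viewer
import cv2,pickle
for n in ('scene','top','wrist'):
    c=viewer.camera(n); cv2.imwrite(f'pics/{n}1.png',c['color'])
    if n=='wrist': pickle.dump(c,open('wrist1.pkl','wb'))
a=cv2.imread('pics/scene1.png')[110:255,190:335]; cv2.imwrite('pics/scene1z.png',cv2.resize(a,None,fx=4,fy=4,interpolation=cv2.INTER_CUBIC))
print(get_obs()['ee_pos'])
E
```

```text
time: 1.1
ee_pos: [0.4484, -0.1465, 0.155]
tcp_rot: [-179.9, 0.3, -7.5]
wrist_force: [-0.7, -0.7, -0.5]
opening: -0.0001
[ 0.44742793 -0.14975866  0.15797396]
```

View pics/scene1z.png

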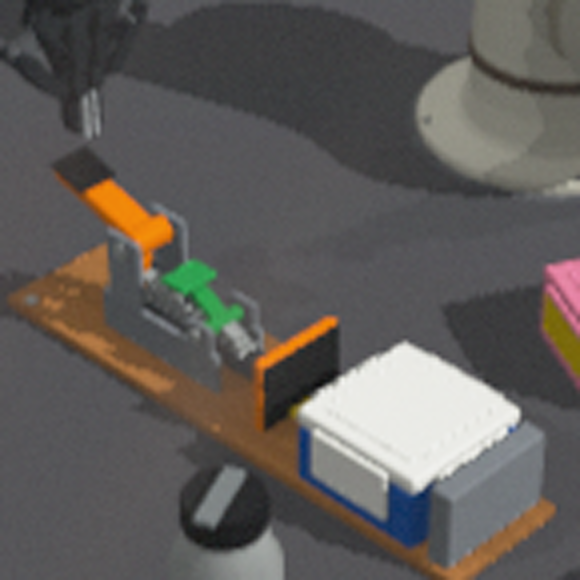

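View pics/wrist1.png

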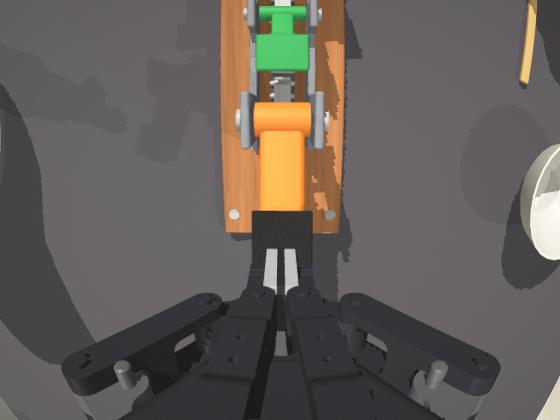

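```bash
python3 -m handwheel '[[1,0,-0.001,-0.02,0],[1,0,-0.001,-0.035,0],[1,0,-0.001,-0.045,0],[1,0,-0.001,-0.055,0],[1,0,-0.001,-0.065,0]]'
```

```text
time: 1.75
ee_pos: [0.4477, -0.1529, 0.0944]
tcp_rot: [179.8, 0.0, -7.8]
wrist_force: [-5.2, -10.2, 10.2]
opening: -0.0005
```

```bash
python3 -m handwheel '[[1,0,0,-0.009,0],[1,0,0,-0.014,0],[1,0,0,-0.014,0]]'
python3 - <<'E'
from workcell import get_obs, viewer
import cv2
print(get_obs()['wrist_force'],get_obs()['ee_pos'])
for n in ('scene',):
    c=viewer.camera(n); cv2.imwrite(f'pics/{n}2.png',c['color'])
a=cv2.imread('pics/scene2.png')[110:255,190:335]; cv2.imwrite('pics/scene2z.png',cv2.resize(a,None,fx=4,fy=4,interpolation=cv2.INTER_CUBIC))
E
```

```text
time: 2.05
ee_pos: [0.448, -0.1533, 0.0833]
tcp_rot: [179.8, -0.1, -7.8]
wrist_force: [-7.2, 2.3, 20.9]
opening: 0.0002
[-7.21848429  2.28671087 20.89082965] [ 0.44804303 -0.15325331  0.08331528]
```

View pics/scene2z.png

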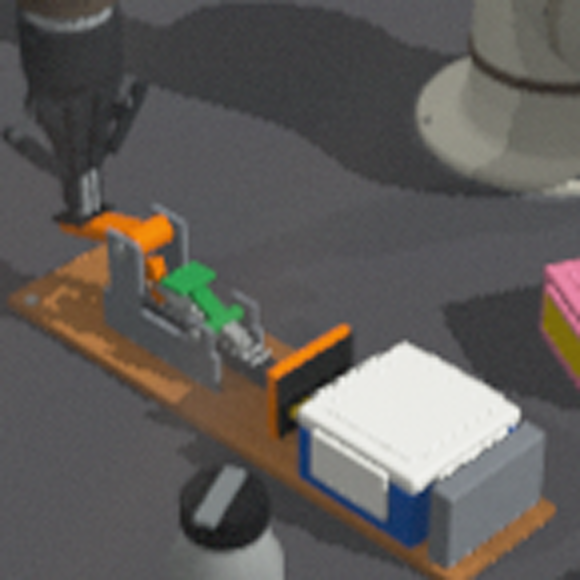

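Jaw moved one tooth (its lower left corner went from (265,428) to (275,437)). I'll release and repeat.

```bash
python3 -m handwheel '[[1,0,0,0.025,0],[1,0,0.002,0.045,0],[1,0,0.003,0.052,0],[1,0,0.003,0.052,0],[1,0,0.003,0.052,0]]'
```

```text
time: 2.6
ee_pos: [0.4477, -0.1503, 0.1343]
tcp_rot: [179.8, -0.1, -7.9]
wrist_force: [0.3, 0.2, -0.3]
opening: 0.0001
```

```bash
python3 -m handwheel '[[1,0,-0.001,-0.015,0],[1,0,-0.002,-0.028,0],[1,0,-0.002,-0.040,0],[1,0,-0.002,-0.051,0],[1,0,-0.002,-0.056,0]]'; python3 -m handwheel '[[1,0,0,-0.003,0]]'
python3 - <<'E'
from workcell import get_obs, viewer
import cv2
print(get_obs()['wrist_force'],get_obs()['ee_pos'])
for n in ('scene',):
    c=viewer.camera(n); cv2.imwrite(f'pics/{n}3.png',c['color'])
a=cv2.imread('pics/scene3.png')[110:255,190:335]; cv2.imwrite('pics/scene3z.png',cv2.resize(a,None,fx=4,fy=4,interpolation=cv2.INTER_CUBIC))
E
```

```text
time: 3.1
ee_pos: [0.4484, -0.1537, 0.0818]
tcp_rot: [179.6, -0.3, -7.9]
wrist_force: [-21.9, 0.2, 75.4]
opening: -0.0003
time: 3.2
ee_pos: [0.4483, -0.1539, 0.0824]
tcp_rot: [179.6, -0.5, -7.9]
wrist_force: [-17.2, 9.5, 46.8]
opening: 0.0005
[-17.22330233   9.48379935  46.78837952] [ 0.44829205 -0.15393848  0.08244752]
```

View pics/scene3z.png

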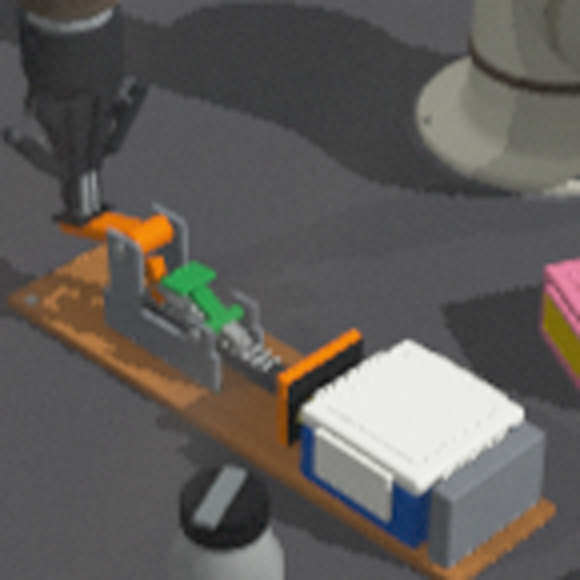

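Second tooth taken: the jaw is now close to the box. The 75 N peak came from commanding too deep, so I'll go shallower.

```bash
python3 -m handwheel '[[1,0,0,0.025,0],[1,0,0.002,0.045,0],[1,0,0.003,0.052,0],[1,0,0.003,0.052,0],[1,0,0.003,0.052,0]]'
```

```text
time: 3.75
ee_pos: [0.4477, -0.1507, 0.1324]
tcp_rot: [179.6, -0.4, -7.9]
wrist_force: [0.4, 0.5, -0.2]
opening: 0.0002
```

```bash
python3 -m handwheel '[[1,0,-0.001,-0.012,0],[1,0,-0.002,-0.022,0],[1,0,-0.002,-0.032,0],[1,0,-0.002,-0.040,0],[1,0,-0.002,-0.046,0]]'; python3 -m handwheel '[[1,0,0,-0.005,0],[1,0,0,-0.006,0]]'
python3 - <<'E'
from workcell import get_obs, viewer
import cv2
print(get_obs()['wrist_force'],get_obs()['ee_pos'])
for n in ('scene',):
    c=viewer.camera(n); cv2.imwrite(f'pics/{n}4.png',c['color'])
a=cv2.imread('pics/scene4.png')[110:255,190:335]; cv2.imwrite('pics/scene4z.png',cv2.resize(a,None,fx=4,fy=4,interpolation=cv2.INTER_CUBIC))
E
```

```text
time: 4.25
ee_pos: [0.4474, -0.1543, 0.086]
tcp_rot: [179.4, -0.4, -8.0]
wrist_force: [-3.6, -6.9, 15.5]
opening: -0.0001
time: 4.45
ee_pos: [0.4478, -0.1544, 0.0825]
tcp_rot: [179.4, -0.5, -8.0]
wrist_force: [-12.4, 6.0, 40.6]
opening: -0.0003
[-12.43529388   5.98376317  40.64748619] [ 0.44776142 -0.15435098  0.08251105]
```

View pics/scene4z.png

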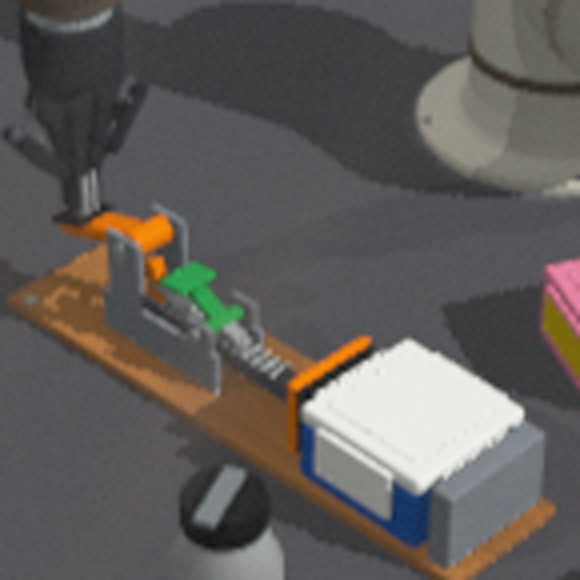

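Third tooth taken; jaw nearly at the box. Next stroke.

```bash
python3 -m handwheel '[[1,0,0,0.025,0],[1,0,0.002,0.045,0],[1,0,0.004,0.052,0],[1,0,0.004,0.052,0],[1,0,0.004,0.052,0]]'
python3 - <<'E'
from workcell import get_obs, viewer
import cv2
for n in ('scene','top'):
    c=viewer.camera(n); cv2.imwrite(f'pics/{n}5.png',c['color'])
a=cv2.imread('pics/scene5.png')[150:230,220:320]; a=cv2.resize(a,None,fx=5,fy=5,interpolation=cv2.INTER_CUBIC)
cv2.imwrite('pics/scene5z.png',a)
E
```

```text
time: 5.0
ee_pos: [0.4472, -0.1501, 0.1328]
tcp_rot: [179.4, -0.4, -8.0]
wrist_force: [-0.8, 0.2, -0.1]
opening: 0.0003
```

View pics/scene5z.png

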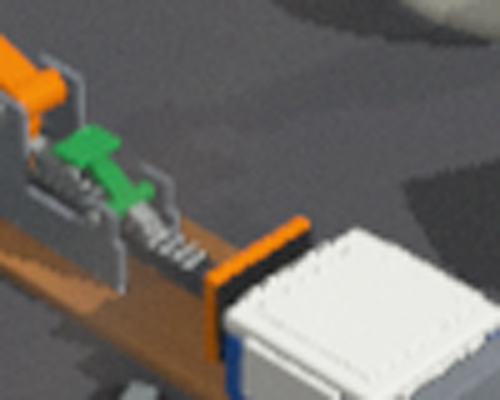

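```bash
python3 -m handwheel '[[1,0,-0.001,-0.012,0],[1,0,-0.002,-0.022,0],[1,0,-0.002,-0.032,0],[1,0,-0.002,-0.038,0]]'; python3 -m handwheel '[[1,0,0,-0.005,0],[1,0,0,-0.007,0]]'
```

```text
time: 5.5
ee_pos: [0.4471, -0.1539, 0.0948]
tcp_rot: [179.2, -0.5, -8.0]
wrist_force: [-5.3, -9.6, 14.7]
opening: 0.0
time: 5.7
ee_pos: [0.4471, -0.1542, 0.0875]
tcp_rot: [179.2, -0.5, -8.1]
wrist_force: [-2.6, -1.4, 13.2]
opening: 0.0002
```

```bash
python3 -m handwheel '[[1,0,0,-0.004,0],[1,0,0,-0.005,0],[1,0,0,-0.005,0]]';python3 - <<'E'
from workcell import get_obs, viewer
import cv2
for n in ('scene','top'):
    c=viewer.camera(n); cv2.imwrite(f'pics/{n}6.png',c['color'])
a=cv2.imread('pics/scene6.png')[150:230,220:320]; a=cv2.resize(a,None,fx=5,fy=5,interpolation=cv2.INTER_CUBIC)
b=cv2.imread('pics/top6.png')[190:265,205:305]; b=cv2.resize(b,(500,375),interpolation=cv2.INTER_CUBIC)
cv2.imwrite('pics/6z.png',cv2.resize(cv2.vconcat([a,b]),None,fx=.75,fy=.75))
E
```

```text
time: 6.0
ee_pos: [0.4473, -0.1542, 0.0844]
tcp_rot: [179.2, -0.6, -8.1]
wrist_force: [-8.0, 3.3, 27.5]
opening: 0.0
```

View pics/6z.png

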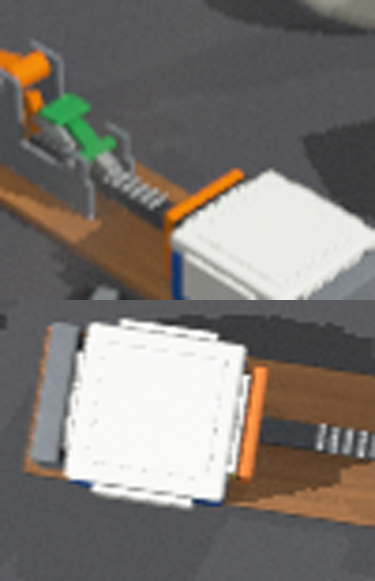

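Jaw meets the box side and no yellow is visible. I'll rise and stroke again to see whether the trigger now stops short.

```bash
python3 -m handwheel '[[1,0,0,0.025,0],[1,0,0.002,0.045,0],[1,0,0.004,0.051,0],[1,0,0.004,0.051,0],[1,0,0.004,0.051,0]]'; python3 -m handwheel '[[1,0,-0.001,-0.010,0],[1,0,-0.002,-0.018,0],[1,0,-0.002,-0.024,0]]'; python3 -m handwheel '[[1,0,0,-0.006,0],[1,0,0,-0.010,0]]'
```

```text
time: 6.6
ee_pos: [0.4468, -0.1501, 0.1338]
tcp_rot: [179.2, -0.5, -8.0]
wrist_force: [-0.3, -0.2, -0.8]
opening: -0.0001
time: 6.9
ee_pos: [0.4464, -0.1527, 0.1085]
tcp_rot: [179.2, -0.5, -8.1]
wrist_force: [-2.0, -3.8, 7.6]
opening: -0.0001
time: 7.1
ee_pos: [0.4467, -0.1543, 0.1017]
tcp_rot: [178.9, -0.7, -8.1]
wrist_force: [-17.2, -3.9, 52.4]
opening: 0.0002
```

The trigger stopped short at z 0.102 (52 N), so the jaw is tight. I'll hold briefly, then rise and check.

```bash
python3 -m handwheel '[[1,0,0,-0.003,0],[1,0,0,-0.003,0]]'; python3 -m handwheel '[[1,0,0,0.015,0],[1,0,0.003,0.03,0],[1,0,0.004,0.06,0],[1,0,0.004,0.075,0],[1,0,0.004,0.075,0]]'
python3 - <<'E'
from workcell import get_obs, viewer
import cv2
for n in ('scene','top'):
    c=viewer.camera(n); cv2.imwrite(f'pics/{n}7.png',c['color'])
print(get_obs()['ee_pos'])
a=cv2.imread('pics/scene7.png')[150:230,200:320]; a=cv2.resize(a,(600,400),interpolation=cv2.INTER_CUBIC)
b=cv2.imread('pics/top7.png')[190:265,205:395]; b=cv2.resize(b,(760,300),interpolation=cv2.INTER_CUBIC)
cv2.imwrite('pics/7a.png',a);cv2.imwrite('pics/7b.png',b)
E
```

```text
time: 7.3
ee_pos: [0.4466, -0.1543, 0.1024]
tcp_rot: [178.9, -0.9, -8.1]
wrist_force: [-14.9, 6.0, 39.8]
opening: 0.0001
time: 7.8
ee_pos: [0.4473, -0.1504, 0.1787]
tcp_rot: [178.9, -1.0, -8.1]
wrist_force: [0.1, 0.5, -0.6]
opening: 0.0
[ 0.44648357 -0.15016916  0.17627603]
```

View pics/7a.png

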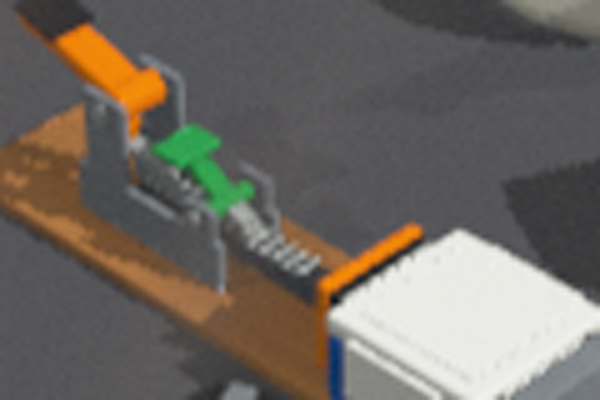

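View pics/7b.png

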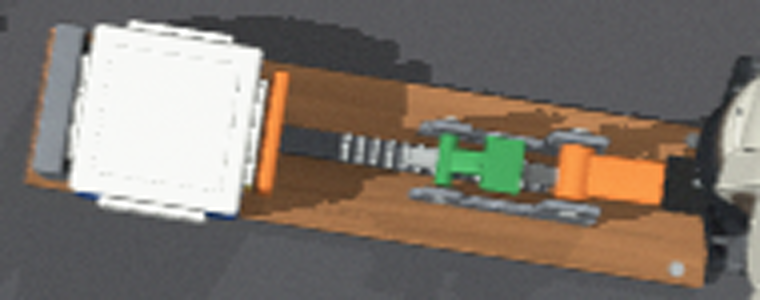

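Trigger is up, the jaw sits against the flap side, and no yellow sticks out. Next is the release tab.

```bash
python3 -m handwheel '[[1,0.005,0.037,0,0],[1,0.010,0.074,0,0],[1,0.016,0.111,0,0],[1,0.016,0.111,-0.03,0],[1,0.016,0.111,-0.05,0]]'; python3 -m handwheel '[[1,0,0,-0.015,0],[1,0,0,-0.022,0],[1,0,0,-0.022,0]]'
python3 - <<'E'
from workcell import get_obs, viewer
import cv2
o=get_obs();print(o['ee_pos'],o['wrist_force'])
for n in ('scene','wrist'):
    c=viewer.camera(n); cv2.imwrite(f'pics/{n}8.png',c['color'])
a=cv2.imread('pics/scene8.png')[120:230,190:320]; a=cv2.resize(a,None,fx=4.5,fy=4.5,interpolation=cv2.INTER_CUBIC)
cv2.imwrite('pics/8a.png',a)
E
```

```text
time: 8.4
ee_pos: [0.4617, -0.0379, 0.1232]
tcp_rot: [178.9, -0.6, -8.0]
wrist_force: [-0.7, 0.3, -0.5]
opening: -0.0
time: 8.7
ee_pos: [0.4606, -0.0378, 0.0994]
tcp_rot: [178.9, -0.4, -8.0]
wrist_force: [-0.2, 0.8, -0.4]
opening: 0.0001
[ 0.46059595 -0.03783273  0.09939625] [-0.18604068  0.84383908 -0.3776904 ]
```

View pics/8a.png

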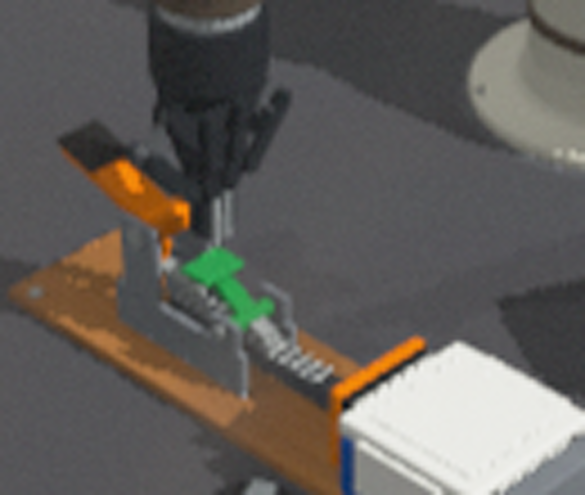

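View pics/wrist8.png

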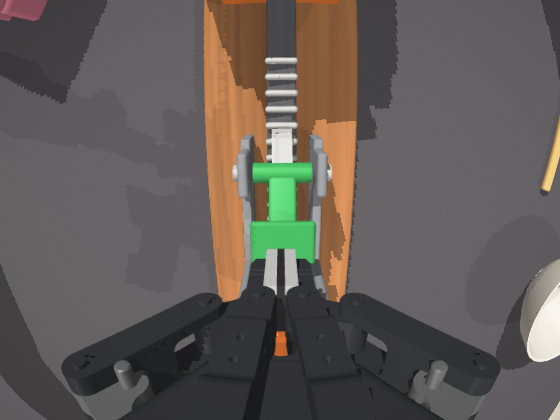

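Fingers are over the green tab and laterally centred (column 282). Pressing.

```bash
python3 -m handwheel '[[1,0.001,0.000,-0.012,0],[1,0.001,-0.001,-0.020,0],[1,0.001,-0.002,-0.026,0],[1,0.001,-0.004,-0.031,0],[1,0.001,-0.004,-0.032,0]]'; python3 -m handwheel '[[1,0,0,-0.001,0],[1,0,0,-0.001,0],[1,0,0,-0.001,0],[1,0,0,-0.001,0],[1,0,0,-0.001,0]]';  python3 - <<'E'
from workcell import get_obs, viewer
import cv2
o=get_obs();print(o['ee_pos'],o['wrist_force'])
for n in ('scene',):
    c=viewer.camera(n); cv2.imwrite(f'pics/{n}9.png',c['color'])
a=cv2.imread('pics/scene9.png')[120:240,190:330]; a=cv2.resize(a,None,fx=4.5,fy=4.5,interpolation=cv2.INTER_CUBIC)
cv2.imwrite('pics/9a.png',a)
E
```

```text
time: 9.3
ee_pos: [0.4626, -0.0442, 0.0696]
tcp_rot: [178.7, -0.7, -8.1]
wrist_force: [-4.3, -12.0, 8.8]
opening: 0.0001
time: 9.8
ee_pos: [0.4626, -0.0448, 0.0689]
tcp_rot: [178.6, -0.7, -8.1]
wrist_force: [-2.8, -3.5, 6.2]
opening: 0.0002
[ 0.46261986 -0.04482749  0.06891057] [-2.80941784 -3.47826446  6.20752752]
```

View pics/9a.png

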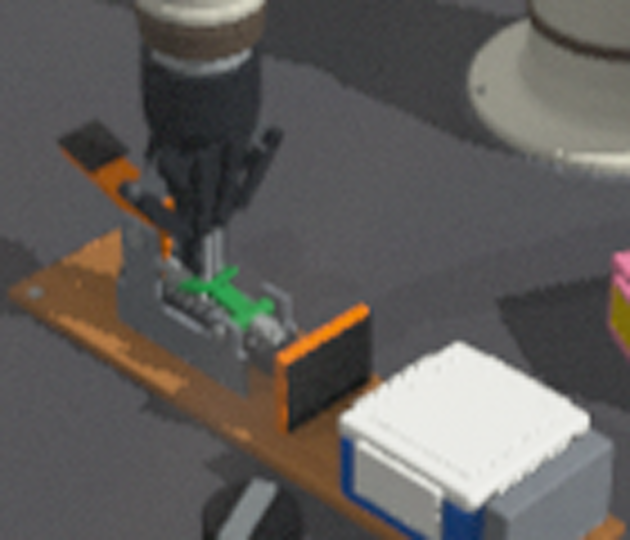

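Jaw has sprung back (x 280–370, clear of the box). I'll hold a little longer, lift straight up and away, then verify.

```bash
python3 -m handwheel '[[1,0,0,-0.001,0],[1,0,0,-0.001,0],[1,0,0,-0.001,0],[1,0,0,-0.001,0]]'; python3 -m handwheel '[[1,0,0.001,0.02,0],[1,0,0.002,0.06,0],[1,0,0.002,0.1,0],[1,0,0.002,0.13,0],[1,0,0.002,0.15,0]]'; python3 -m handwheel '[[1,-0.01,-0.05,0.03,0],[1,-0.02,-0.1,0.03,0],[1,-0.03,-0.15,0.03,0],[1,-0.04,-0.2,0.03,0],[1,-0.04,-0.2,0.03,0]]';python3 - <<'E'
from workcell import get_obs, viewer
import cv2
for n in ('scene','top'):
    c=viewer.camera(n); cv2.imwrite(f'pics/{n}10.png',c['color'])
a=cv2.imread('pics/scene10.png')[140:240,190:330]; cv2.imwrite('pics/10a.png',cv2.resize(a,None,fx=4.5,fy=4.5,interpolation=cv2.INTER_CUBIC))
a=cv2.imread('pics/top10.png')[185:270,205:395]; cv2.imwrite('pics/10b.png',cv2.resize(a,None,fx=4.2,fy=4.2,interpolation=cv2.INTER_CUBIC))
E
```

```text
time: 10.25
ee_pos: [0.4627, -0.045, 0.0687]
tcp_rot: [178.6, -0.8, -8.1]
wrist_force: [-3.9, -0.6, 10.0]
opening: 0.0002
time: 10.75
ee_pos: [0.4632, -0.0432, 0.2208]
tcp_rot: [178.6, -0.9, -8.2]
wrist_force: [-0.1, 0.1, 0.5]
opening: -0.0
time: 11.25
ee_pos: [0.4219, -0.247, 0.2501]
tcp_rot: [178.6, -0.9, -8.4]
wrist_force: [0.2, 1.0, -0.5]
opening: 0.0
```

View pics/10a.png

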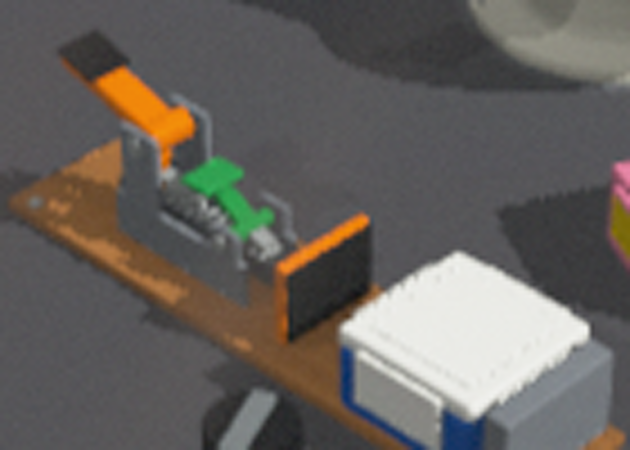

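View pics/10b.png

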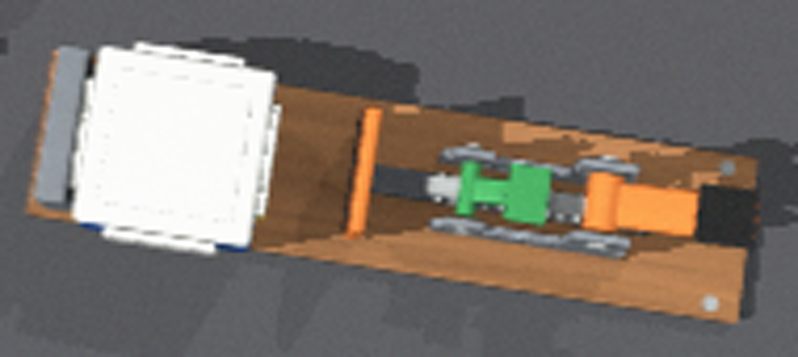

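View pics/top10.png

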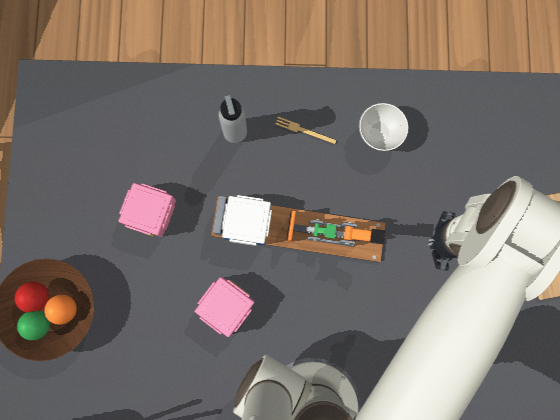

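Run:
```python
from workcell import get_obs, viewer
import cv2
c=viewer.camera('wrist'); a=c['color']; cv2.imwrite('pics/wrist11.png',a)
cv2.imwrite('pics/wrist11z.png',cv2.resize(a[0:140,190:370],None,fx=4.2,fy=4.2,interpolation=cv2.INTER_CUBIC))
```

```text
(no output)
```

View pics/wrist11z.png

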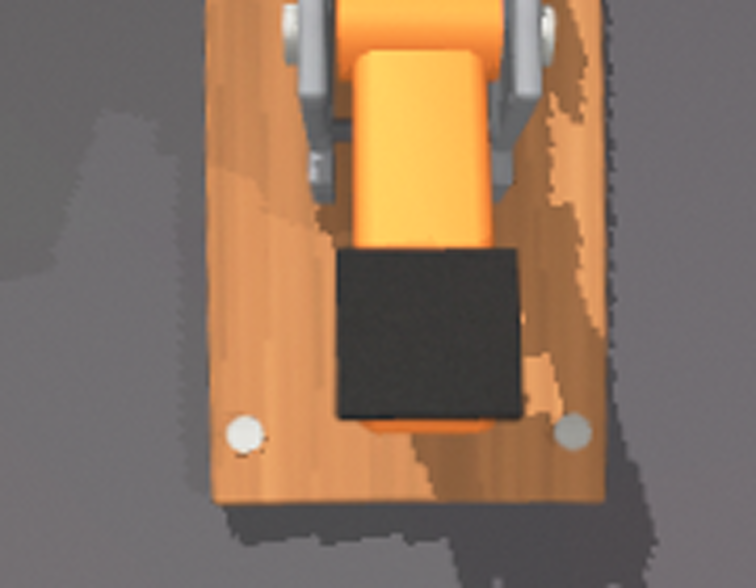

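This shows only the trigger end. There is plenty of time, so I'll hover high over the mechanism for a look at the flap face.

```bash
python3 -m handwheel '[[1,0.009,0.045,0,0],[1,0.018,0.09,0,0],[1,0.027,0.135,0,0],[1,0.035,0.18,0,0],[1,0.043,0.22,0,0]]'; python3 -m handwheel '[[1,0,0,0,0],[1,0,0,0,0]]'
python3 - <<'E'
from workcell import get_obs, viewer
import cv2
c=viewer.camera('wrist'); a=c['color']
cv2.imwrite('pics/wrist12z.png',cv2.resize(a[0:140,190:370],None,fx=4.2,fy=4.2,interpolation=cv2.INTER_CUBIC))
E
```

```text
time: 11.9
ee_pos: [0.4657, -0.0197, 0.2504]
tcp_rot: [178.7, -0.9, -8.1]
wrist_force: [1.6, -1.3, -0.2]
opening: -0.0001
time: 12.1
ee_pos: [0.4654, -0.0174, 0.2504]
tcp_rot: [178.7, -0.9, -7.9]
wrist_force: [0.5, 0.7, -0.1]
opening: 0.0
```

View pics/wrist12z.png

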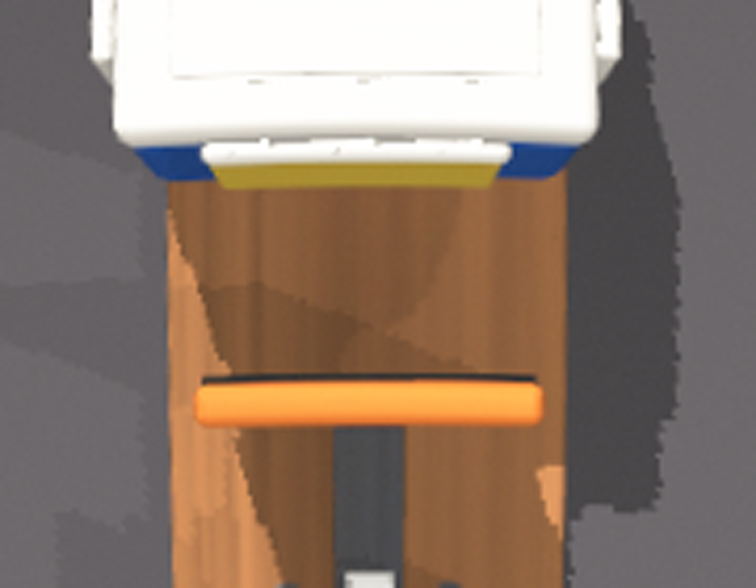

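The flap face is visible: bottom edge at zoom row 187, hinge bar at about row 163, box's blue bottom edge at row 180. I'll compute how far the flap stands off.

Run:
```python
from workcell import viewer
from h import *
c=viewer.camera('wrist');K=c['K'];Rm=R.from_euler('xyz',c['orientation'],degrees=True).as_matrix();o=np.array(c['origin'])
def at(u,v,z):
    p=np.array([190+(u+.5)/4.2-.5,(v+.5)/4.2-.5]);d=(p-[K[0,2],K[1,2]])/K[0,0];t=np.hypot(*d)
    r=Rm@np.array([*(d/t*np.sin(t)),np.cos(t)]);return (o+r*(z-o[2])/r[2])
u=np.array([np.cos(np.radians(82.3)),np.sin(np.radians(82.3))]);O=np.array([0.463,-.036])+.06*u
Y=lambda *a:round(float((at(*a)[:2]-O)@u),4)
print('wall bottom z.010/.014',Y(160,180,.010),Y(160,180,.014),Y(550,180,.012))
for th in(0,.1,.2,.45):
    z=.068-.036*np.cos(th); print(th,'flap bottom edge outer',Y(355,187,z), 'z',z)
print('lid edge z.076',Y(355,143,.076),'hinge bar z.07',Y(355,163,.068),'jaw top front z.078',Y(365,380,.078))
```

```text
wall bottom z.010/.014 0.1054 0.1047 0.1042
0 flap bottom edge outer 0.0979 z 0.03200000000000001
0.1 flap bottom edge outer 0.0978 z 0.03217985004999108
0.2 flap bottom edge outer 0.0977 z 0.03271760319771531
0.45 flap bottom edge outer 0.0972 z 0.03558390431530364
lid edge z.076 0.1006 hinge bar z.07 0.0974 jaw top front z.078 0.0451
```

The flap's outer face stands 7 mm off the box wall, against its 6 mm thickness, so it is flat. The gap from jaw to flap is about 53 mm against the nominal 51, so the jaw is fully back. Handing in.

```bash
python3 -c "
from workcell import job_done,get_obs
print(get_obs()['wrist_force']); job_done()"
```

```text
[ 0.11871931 -0.49435148  0.0547484 ]
the job is handed in; nothing more can be done
```

The yellow flap is pressed flat shut, and the jaw has sprung all the way back, leaving the lunchbox free between the jaws. I handed the job in at about 12 s of the 54 s allowed.

- **Pumping:** Four full strokes moved the jaw one tooth each. On the fifth, the trigger stopped short at about 50 N, which means the jaw was tight. I then held the green tab down for about 0.8 s.
- **Flap:** In the wrist view its outer face stands about 7 mm off the box wall. The flap is 6 mm thick and my measurement is good to 1–2 mm, so I take it as flat.
- **Jaw:** It sits about 10 mm behind where it started. The gap to the flap is about 53 mm, against 51 mm expected when fully back.
- **Other objects:** The bowl, bottle, fork and pink boxes look unmoved in the top view. At hand-in the arm hovered clear, with the wrist force near zero.

One stroke, the second, was too hard: I read 75 N at the wrist, below the 120 N limit. That force was the closed fingertips on the trigger pad, not the arm or gripper body. I pressed more gently afterwards. No check failed.

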